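# Gauge a returned carton for the packet class

## Task

Three small cartons of equal length and height, but different thickness, stand on the returns desk. Take the one that is packet size, that is the one that goes in at the wide upper slot of the metal gauge but is stopped by the narrow lower slot; lower it upright into the gauge until it rests on the step, then lift it out and stand it upright in the empty low blue bin on the same base board. Lower it rather than drop it, let go of it in the bin, and leave the other two cartons standing where they are.

Things in the scene. Friction and masses are not known exactly. Their poses are not given: they have to be found in the camera images.
- carton_mid: a brown cardboard carton with a tape strip and a white label, standing on edge, 80 mm long (its x), 120 mm tall (its z) and 46 mm thick (its y). Origin: centre of its underside, z up. This is the packet-size one: it passes the 58 mm slot and stops at the 32 mm slot. Sturdy, 0.1 to 0.22 kg, gripped across its thickness near the top from above.
- carton_thin: a brown cardboard carton with a tape strip and a white label, standing on edge, 80 mm long (its x), 120 mm tall (its z) and 24 mm thick (its y). Origin: centre of its underside, z up. Too thin: it would go through both slots. Stays where it is.
- carton_thick: a brown cardboard carton with a tape strip and a white label, standing on edge, 80 mm long (its x), 120 mm tall (its z) and 68 mm thick (its y). Origin: centre of its underside, z up. Too thick: it would not enter the upper slot. Stays where it is.
- station: Fixed grey base board 330x170x6 mm (x,y,z); origin under its centre on the desk, z up, x from gauge to bin. Metal gauge at x=-105,y=0, 100 long: open-ended slot along x, upper 58 wide in y (z 46-86, lips flaring to 80 at z 97), lower 32 wide (z 6-46), so steps at z 46 stop a carton standing with its thickness across the slot. Blue bin at x=80,y=0, 160x160 outside, wall 4, floor z 10, rim z 51.

How it is judged:
On the way:
1. the 46 mm carton stands upright in the gauge, through the wide upper slot and resting on the step of the narrow lower slot (x of carton_mid in the frame of station between -0.135 and -0.075 m and y of carton_mid in the frame of station between -0.015 and 0.015 m and z of carton_mid in the frame of station between 0.038 and 0.056 m and angle between carton_mid's own z axis and vertical below 0.26 rad and contact force between carton_mid and station above 0.3 N), for 0.2 s.
At the end, for the whole second after the job is handed in: The 46 mm carton stands on the blue bin's floor, its centre within 55 mm of the bin's centre along either station axis, tilted under 0.2 rad, underside under 22 mm above the desk, at rest; the other two stand (tilt under 0.3 rad) within 30 mm of their starts (x of carton_mid in the frame of station between 0.025 and 0.135 m and y of carton_mid in the frame of station between -0.055 and 0.055 m and z of carton_mid in the frame of station between 0 and 0.022 m and angle between carton_mid's own z axis and vertical below 0.2 rad and linear speed of carton_mid below 0.03 m/s and angular speed of carton_mid below 0.3 rad/s and distance of each of carton_thin, carton_thick from where it was at the start of the episode below 0.03 m and angle between each of carton_thin, carton_thick's own z axis and vertical below 0.3 rad); the robot touches nothing.
It fails at once if the thin or the thick carton is moved more than 30 mm or tipped (not (distance of each of carton_thin, carton_thick from where it was at the start of the episode below 0.03 m and angle between each of carton_thin, carton_thick's own z axis and vertical below 0.3 rad)).
It fails at once if the 46 mm carton is dropped (it falls, out of the fingers, faster than 0.7 m/s, a fall of some 25 mm) (linear speed of carton_mid above 0.7 m/s and contact force between the fingers and carton_mid below 0.05 N).
It also fails if it takes over 48 s, if anything falls off the work surface, if the arm or the gripper's body presses on something with over 40 N, if the wrist force passes 120 N, or if a joint passes its speed limit or range.

## Robot

A 6-joint arm with a two-finger parallel gripper is mounted at the origin on the work surface. World frame = base frame: x ahead of the robot, y to its left, z up, the work surface at z = 0. Lengths are in m, angles in rad, forces in N, time in s.
With the tool pointing down it reaches from about 0.3 to 0.825 m from the base axis. Payload 5.4 kg.
Tool frame: the origin (TCP) lies midway between the tips of the shut fingers; the grasp point (between the pads) lies 19 mm behind it; z points along the fingers, y is the line along which they close (so a half turn about z gives the same grasp; the last joint's range is limited). The gripper opens to 92 mm and grips with 3 to 60 N. Pads are 20 mm wide; open, the fingers measure 128 mm over their backs; the gripper's body (75 mm by 189 mm) begins 69 mm behind the grasp point.
Start: joints at [0.929, 0.158, 1.597, -0, 1.386, -0.21], TCP at [0.241, 0.522, 0.215] pointing down, gripper open.
Joint ranges: [-2.91, 2.91], [-0.94, 2.29], [0.18, 2.7], [-1.29, 4.43], [0.17, 2.64], [-3, 3]. Speed limits (rad/s): [2.57, 2.57, 3.14, 3.14, 3.14, 3.14].

## Interface

Orientations are given as a unit quaternion [x, y, z, w].
In Python, from rig import move_to, servo_line, goto_joints, grip, sleep, ik, get_obs, grab_frame, IKError, hand_in gives the robot as it stands. Calls block until the motion is done:
- move_to(position, orientation): joint-space move of the TCP to a pose.
- servo_line(position, rotation=None, vel=0.15, max_force=None): straight line of the TCP; rotation=None keeps the orientation; vel is the mean speed in m/s. With max_force (N) it stops when the force on the tool has changed by that much, and returns True; else False.
- goto_joints(angles): joint-space move.
- grip(opening, strength=None): opening from 0.0 (shut) to 1.0 (fully open); strength is the grip in N (None keeps the last); returns when the fingers have stopped.
- sleep(seconds).
- ik(position, orientation): joint angles nearest the present ones, or None.
- get_obs(): the state.
- grab_frame(name): name is "side" or "top"; returns a dict with "frame" (480x640x3 uint8, blue, green, red), "intrinsics" (3x3 intrinsics, pixels), "cam_to_world" (4x4, takes a point from camera to world coordinates). Camera axes: x right, y up, looking along -z (the intrinsics and any distortion apply to the point x, -y, -z); pixel columns grow to the right and rows downward; lengths in m; the calibration is good to about 2 mm. A picture is of the moment at which its call begins. There is no depth.
A pose or a line that the arm cannot do raises IKError and nothing moves.
- hand_in(): hands the job in; it is judged then, once.
The state is a dict: "clock": time; "q": joint angles; "joint_vel": joint speeds; "joint_efforts": joint torques, N m; "tcp_pos": TCP position; "tool_rot": TCP orientation; "ft_force": force on the tool from outside, world axes, zero at the start; "moment": the same for the moment, N m; "finger_gap": opening from 0.0 (shut) to 1.0 (fully open); "finger_force": force on a finger pad.
Only numpy, scipy, OpenCV 4.12 (cv2) and the standard library are available. Lean on these libraries where they do the work, as an engineer would, in place of code of your own. Each camera call takes 0.05 s, during which the arm holds its last target. There are 200 camera calls.

## Working session

There is one attempt and no reset: what is moved stays moved. The work goes in short steps, each a Python script; the robot and the scene stay as the last script left them, time stands still between calls to the robot, and variables do not carry over. Pictures are saved under pics/ and viewed, at most 10 in all, crops included, and the job is handed in when it is done.

```bash
mkdir -p pics; cat > h.py <<'E'
import numpy as np, cv2
from rig import *
def ray(f,u,v):
    K=np.array(f["intrinsics"]);T=np.array(f["cam_to_world"])
    d=np.linalg.solve(K,[u,v,1.]);d=np.array([d[0],-d[1],-d[2]])
    return T[:3,3],T[:3,:3]@d
def onplane(f,u,v,z):
    o,d=ray(f,u,v);return o+d*(z-o[2])/d[2]
E
python3 - <<'E'
from h import *
import pickle
for n in("top","side"):
    f=grab_frame(n);cv2.imwrite(f"pics/{n}0.png",f["frame"]);pickle.dump(f,open(n+"0.pkl","wb"))
    print({k:np.round(v,3) if k!="frame" else 0 for k,v in f.items()})
E
```

```text
{'frame': 0, 'intrinsics': array([[477.471,   0.   , 324.116],
       [  0.   , 477.471, 239.899],
       [  0.   ,   0.   ,   1.   ]]), 'cam_to_world': array([[ 0.021,  0.998, -0.061,  0.511],
       [-0.999,  0.018, -0.04 , -0.01 ],
       [-0.039,  0.061,  0.997,  0.779],
       [ 0.   ,  0.   ,  0.   ,  1.   ]])}
{'frame': 0, 'intrinsics': array([[450.064,   0.   , 319.385],
       [  0.   , 450.064, 237.788],
       [  0.   ,   0.   ,   1.   ]]), 'cam_to_world': array([[ 0.993,  0.089, -0.074,  0.469],
       [-0.116,  0.745, -0.656, -0.543],
       [-0.003,  0.661,  0.751,  0.652],
       [ 0.   ,  0.   ,  0.   ,  1.   ]])}
```

View pics/top0.png

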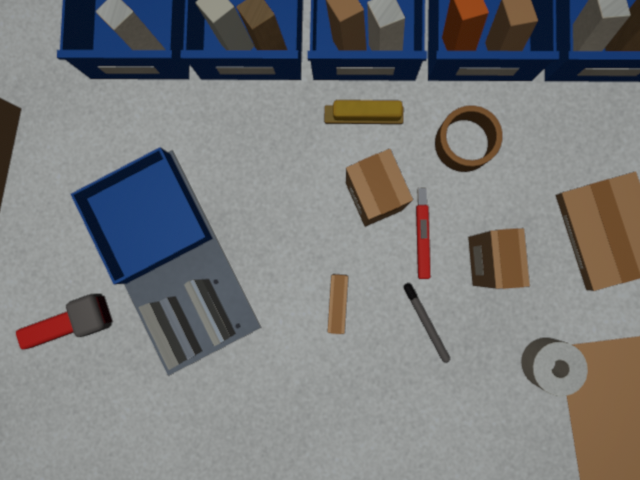

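View pics/side0.png

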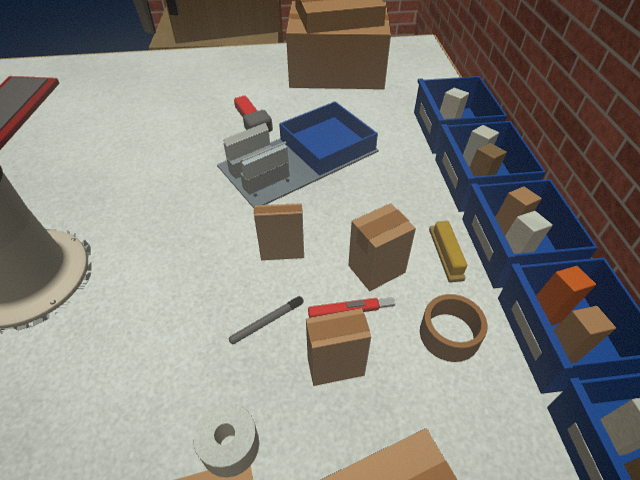

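Top view: thin carton at (338,304), thick at (379,187), mid at about (510,258). The bin is centred near (143,215) and the gauge near (190,322), with board corners at (260,327) and (168,375).

```bash
python3 - <<'E'
from h import *
import pickle
f=pickle.load(open("top0.pkl","rb"));im=f["frame"];hsv=cv2.cvtColor(im,cv2.COLOR_BGR2HSV)
P=lambda u,v,z:np.round(onplane(f,u,v,z),4)
def rect(c,z):
    q=np.array([onplane(f,u,v,z)[:2] for u,v in c[:,0].astype(float)],np.float32)
    (cx,cy),(w,h),a=cv2.minAreaRect(q);b=cv2.boxPoints(((cx,cy),(w,h),a))
    e=max((b[1]-b[0],b[2]-b[1]),key=np.linalg.norm)
    return np.round([cx,cy,w,h,np.degrees(np.arctan2(e[1],e[0]))],4)
big=lambda m,x0,y0,x1,y1:[c+np.array([x0,y0]) for c in cv2.findContours(np.ascontiguousarray(m[y0:y1,x0:x1]),cv2.RETR_EXTERNAL,cv2.CHAIN_APPROX_NONE)[0] if len(c)>40]
print(hsv[258,[480,495,500,510,520,526]], hsv[187,[355,365,378,400]])
br=((hsv[...,0]<20)&(hsv[...,1]>70)&(hsv[...,2]>105)).astype(np.uint8)
for n,b in dict(mid=(460,215,545,305),thin=(320,265,360,345),thick=(340,140,415,230)).items():
    for c in big(br,*b): print(n,rect(c,.12))
bl=((abs(hsv[...,0].astype(int)-110)<15)&(hsv[...,1]>120)&(hsv[...,2]>40)).astype(np.uint8)
for c in big(bl,60,135,230,300): print("bin",rect(c,.051))
for uv in((260,327),(168,375),(172,152)):print(P(*uv,.006))
cv2.imwrite("pics/c.png",np.hstack([cv2.resize(im[265:385,110:270],(480,360),interpolation=2),cv2.resize(im[220:300,455:540],None,fx=3.76,fy=4.5,interpolation=2)]))
E
```

```text
[[ 19  40  71]
 [ 15 117 142]
 [ 15 138 124]
 [ 15 150 117]
 [ 15 136 124]
 [ 15  88 133]] [[ 15 116 139]
 [ 15 115 146]
 [ 15 144 122]
 [ 15 115 144]]
mid [ 0.5307 -0.2369  0.0799  0.0447  5.259 ]
thin [ 0.4633 -0.0039  0.0228  0.08   -2.6842]
thick [ 0.6308 -0.0579  0.0796  0.0673 24.1214]
bin [6.43100e-01 2.41500e-01 8.18000e-02 7.00000e-04 2.85737e+01]
bin [  0.5875   0.306    0.1662   0.1673 -61.4444]
[0.415  0.1213 0.006 ]
[0.3344 0.2686 0.006 ]
[0.6994 0.2769 0.006 ]
```

View pics/c.png

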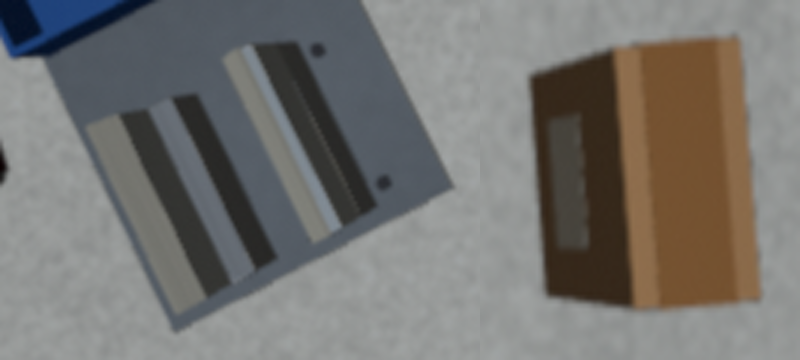

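Crop: the gauge's left step strip runs from crop (150-175,99) to (230-255,275), and the mid carton shows its full top face. The rectangle sizes match all three cartons. Next I'll check the station against the step, then grasp.

```bash
cat >> h.py <<'E'
from scipy.spatial.transform import Rotation as R
YS=np.radians(28.6);X=np.array([np.cos(YS),np.sin(YS)]);Y=np.array([-X[1],X[0]]);O=np.array([.5196,.274])
def S(p):d=np.array(p)[:2]-O;return np.round([d@X,d@Y],4)
def W(x,y,z):return [*(O+x*X+y*Y),z]
def Q(a):return (R.from_euler('z',a)*R.from_quat([1,0,0,0])).as_quat()
E
python3 - <<'E'
from h import *
import pickle
f=pickle.load(open("top0.pkl","rb"))
for u,v,z in((150,103,.046),(175,95,.046),(230,284,.046),(255,265,.046),(200,93,.006),(277,258,.006),(176,315,.097),(88,123,.097),(314,243,.097),(224,55,.097)):
    print(u,v,S(onplane(f,110+u/3-.33,265+v/3-.33,z)))
a=np.radians(5.26)
for k in(0,np.pi,-np.pi):
  for p,aa in(([.5307,-.2369,.08],a),(W(-.105,0,.2),YS),(W(.08,0,.2),YS),(W(-.105,0,.32),YS),(W(.08,0,.32),YS)):
    q=ik(p,Q(aa+k));print(k,None if q is None else np.round(q,2))
E
```

```text
150 103 [-0.0543  0.0273]
175 95 [-0.0566  0.0139]
230 284 [-0.1558  0.031 ]
255 265 [-0.1531  0.0153]
200 93 [-0.0572  0.0153]
277 258 [-0.1557  0.0171]
176 315 [-0.1562  0.0414]
88 123 [-0.0552  0.0394]
314 243 [-0.1561 -0.0327]
224 55 [-0.0565 -0.0338]
0 [-0.63  0.31  1.7  -0.    1.13  0.85]
0 [ 0.23 -0.07  1.87 -0.    1.35  1.3 ]
0 [ 0.31  0.4   1.33 -0.    1.41  1.38]
0 [ 0.23 -0.14  1.69 -0.    1.59  1.3 ]
0 [ 0.31  0.36  1.15 -0.    1.63  1.38]
3.141592653589793 [-0.63  0.31  1.7  -0.    1.13 -2.29]
3.141592653589793 [ 0.23 -0.07  1.87 -0.    1.35 -1.84]
3.141592653589793 [ 0.31  0.4   1.33 -0.    1.41 -1.76]
3.141592653589793 [ 0.23 -0.14  1.69 -0.    1.59 -1.84]
3.141592653589793 [ 0.31  0.36  1.15 -0.    1.63 -1.76]
-3.141592653589793 [-0.63  0.31  1.7  -0.    1.13 -2.29]
-3.141592653589793 [ 0.23 -0.07  1.87 -0.    1.35 -1.84]
-3.141592653589793 [ 0.31  0.4   1.33 -0.    1.41 -1.76]
-3.141592653589793 [ 0.23 -0.14  1.69 -0.    1.59 -1.84]
-3.141592653589793 [ 0.31  0.36  1.15 -0.    1.63 -1.76]
```

```bash
sed -i 's/28\.6)/28.1)/' h.py; python3 - <<'E'
from h import *
a=Q(np.radians(5.26)); p=[.5307,-.2369]
print(get_obs()["tcp_pos"])
servo_line([.241,.522,.30],vel=.25)
grip(1.0,25)
move_to([*p,.30],a); servo_line([*p,.165],vel=.25)
print(servo_line([*p,.082],vel=.1,max_force=8))
grip(0.0,25); o=get_obs(); print(o["finger_gap"],o["finger_force"],o["tcp_pos"],o["clock"])
servo_line([*p,.12],vel=.08); o=get_obs(); print(o["finger_gap"],o["finger_force"],o["ft_force"])
servo_line([*p,.32],vel=.25)
move_to(W(-.105,0,.32),Q(YS)); o=get_obs(); print(o["finger_gap"],o["finger_force"],o["tcp_pos"],o["clock"])
for n in("top","side"):
    f=grab_frame(n);cv2.imwrite(f"pics/{n}1.png",f["frame"])
cv2.imwrite("pics/both1.png",np.vstack([cv2.imread("pics/top1.png")[100:400,40:540],cv2.imread("pics/side1.png")[0:300,100:600]]))
E
```

```text
[0.24032301 0.52175663 0.21371903]
False
0.5000440171442099 24.96566265821457 [ 0.53069295 -0.23691383  0.08197107] 6.1
0.49944613544673616 24.96427059173584 [ 0.34113792 -0.16146328 -2.06630887]
0.49810186010257035 24.964295625686646 [0.42747106 0.22388636 0.31988374] 9.4
```

View pics/both1.png

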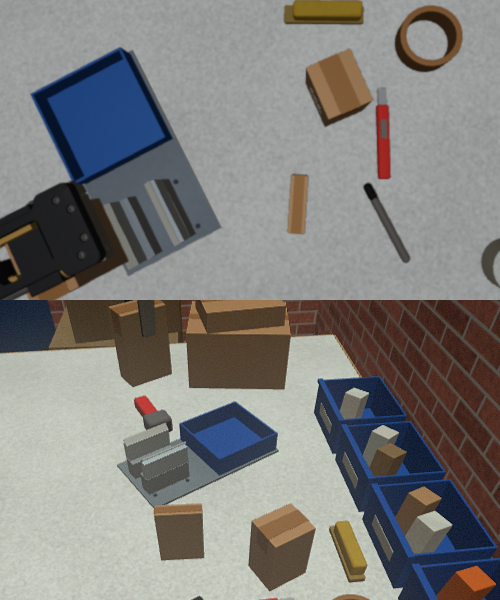

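The carton hangs upright in the gripper at side-view crop (140,345), and the other two are undisturbed. Now I'll lower it into the gauge, guarded.

```bash
python3 - <<'E'
from h import *
def st():
    o=get_obs();print(np.round(o["tcp_pos"],4),np.round(o["ft_force"],2),round(o["finger_gap"],3),o["clock"])
servo_line(W(-.105,0,.19),vel=.2);st()
hit=servo_line(W(-.105,0,.136),vel=.06,max_force=5);print(hit);st()
if not hit: print(servo_line(W(-.105,0,.122),vel=.03,max_force=5));st()
sleep(.4);st()
for n in("top","side"):
    f=grab_frame(n);cv2.imwrite(f"pics/{n}2.png",f["frame"])
cv2.imwrite("pics/c2.png",np.hstack([cv2.resize(cv2.imread("pics/side2.png")[60:220,180:340],(400,400)),cv2.resize(cv2.imread("pics/top2.png")[240:400,100:260],(400,400))]))
E
```

```text
[0.4278 0.2246 0.1912] [ 0.17  0.25 -0.5 ] 0.5 10.3
False
[0.4274 0.2246 0.1365] [-0.14  0.75 -1.51] 0.497 11.35
True
[0.428  0.2243 0.1276] [ 0.81 -1.05  2.62] 0.499 11.7167
[0.4279 0.2243 0.1276] [ 2.65 -1.21  5.26] 0.498 12.1167
```

View pics/c2.png

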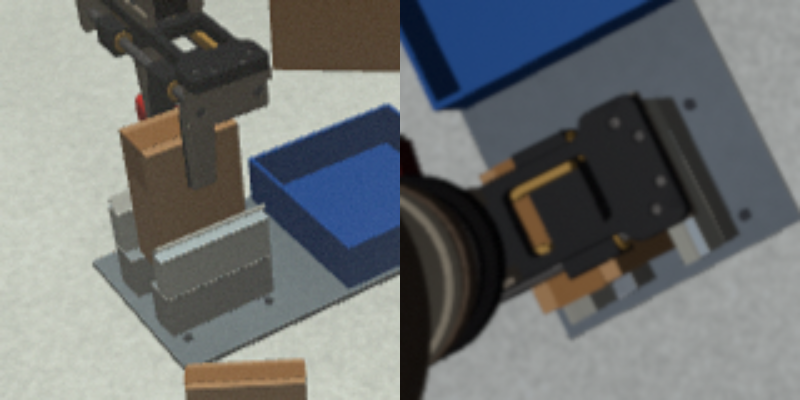

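The carton stands in the gauge, between the lips at side-crop (185,220). Contact came at TCP z 0.1276, where 0.128 was expected, so it is resting on the step. Next it goes to the bin.

```bash
python3 - <<'E'
from h import *
def st():
    o=get_obs();print(np.round(o["tcp_pos"],4),np.round(o["ft_force"],2),round(o["finger_gap"],3),o["clock"])
sleep(.2)
servo_line(W(-.105,0,.25),vel=.12);st()
servo_line(W(.08,0,.25),vel=.2);st()
servo_line(W(.08,0,.12),vel=.15);st()
print(servo_line(W(.08,0,.088),vel=.03,max_force=4));st()
p=get_obs()["tcp_pos"]
grip(1.0);sleep(.2);st()
servo_line([p[0],p[1],.30],vel=.15)
goto_joints([-.9,*get_obs()["q"][1:]]) if False else servo_line(W(-.09,0,.32),vel=.25)
st()
for n in("top","side"):
    f=grab_frame(n);cv2.imwrite(f"pics/{n}3.png",f["frame"])
cv2.imwrite("pics/c3.png",np.hstack([cv2.resize(cv2.imread("pics/side3.png")[60:300,180:420],(400,400)),cv2.resize(cv2.imread("pics/top3.png")[100:400,60:460],(400,300)).copy() if False else cv2.resize(cv2.imread("pics/top3.png")[100:400,60:360],(400,400))]))
E
```

```text
[0.4263 0.2244 0.2489] [-0.64  1.25 -0.49] 0.5 13.5917
[0.5896 0.3115 0.2497] [-1.59 -0.96 -1.5 ] 0.498 14.6667
[0.5911 0.312  0.1215] [ 0.02  0.09 -0.83] 0.501 15.6833
True
[0.5898 0.3115 0.0916] [0.03 0.04 4.47] 0.498 16.55
[0.5887 0.3112 0.0903] [-0.01 -0.24  0.18] 1.003 17.5583
[0.4407 0.2318 0.3197] [-0.12  0.9  -0.08] 0.995 19.9417
```

View pics/c3.png

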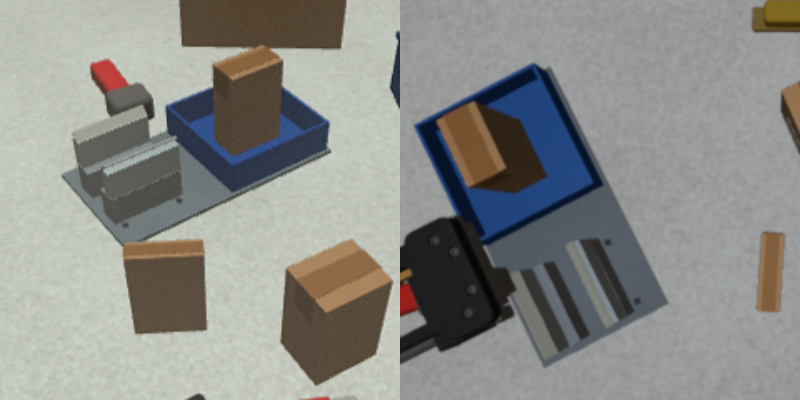

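The carton stands upright in the bin at side-crop (248,105), the gripper is clear of it, and the other two are untouched.

```bash
python3 -c "
from rig import *
print(hand_in())"
```

```text
the job is handed in; nothing more can be done
None
```

The 46 mm carton was lowered onto the gauge step, lifted out and stood upright in the blue bin, the other two cartons were left where they stood, and the job was handed in after about 20 s; no verdict came back.

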